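# Add the brass slotted weight to the print-pressing stack

## Task

A print is being pressed flat under a board with a weight carrier, which already holds one red slotted weight. Add the brass slotted weight, lying flat on the red one with the carrier's rod in its slot, and turn its slot the opposite way to the red one's so that neither can slide off; then let go.

Things in the scene. Friction and masses are not known exactly. Their poses are not given: they have to be found in the camera images.
- carrier: Fixed pale wooden pressing board, 200 x 160 x 16 mm (x, y, z). In its middle a white plate, 72 mm across and 6 mm thick (top 22 mm above the table), carries an upright steel rod, 8 mm in diameter with a tapered tip, rising 56 mm above the plate (to 78 mm above the table). Origin: on the rod's axis at table height, z up.
- red_weight: Loose red-painted iron disc lying flat on the carrier's plate, rod at its centre. 76 mm in diameter, 22 mm thick, two parallel flats 60 mm apart (facing +y and -y), and a slot 22 mm wide along x, from x = -11 mm out to the rim, open towards +x. Origin: centre of the disc at its underside, z up; its top is 44 mm above the table.
- brass_weight: Loose yellow brass disc, about 0.5 kg, flat on the table; shape, size, origin (centre of underside) and axes as the red weight: slot open towards +x, flats facing +y and -y. The slot fits over the rod from above or from the side. A dark steel twin lies 0.12 m or more away (centres) and is not needed; an ink tin and an inking roller are farther off.
- brass_slot (a point): Mouth of the brass weight's slot: the point on its underside 38 mm from the centre along the weight's +x; same axes as the weight.
There are look-alikes about, which are no part of the job. What is meant by the red_weight is not purple, and is the smaller of those in its own colour.

How it is judged:
By the outcome, as a careful person would: the job done as asked, in the order asked, and still so for the second after the job is handed in, with the robot touching nothing.
It also fails if it takes over 35 s, if anything falls off the work surface, if the arm or the gripper's body presses on something with over 40 N, if the wrist force passes 120 N, or if a joint passes its speed limit or range.

## Robot

A 6-joint arm with a two-finger parallel gripper is mounted at the origin on the work surface. World frame = base frame: x ahead of the robot, y to its left, z up, the work surface at z = 0. Lengths are in m, angles in degrees, forces in N, time in s.
With the tool pointing down it reaches from about 0.375 to 0.9 m from the base axis. Payload 3.1 kg.
Tool frame: the origin (TCP) lies midway between the tips of the shut fingers; the grasp point (between the pads) lies 19 mm behind it; z points along the fingers, y is the direction in which the jaws open and shut (so a half turn about z gives the same grasp; the last joint's range is limited). The gripper opens to 87 mm and grips with 3 to 60 N. Pads are 19 mm wide; open, the fingers measure 117 mm over their backs; the gripper's body (75 mm by 190 mm) begins 51 mm behind the grasp point.
Start: joints at [-77.951, 30.224, 82.088, -0, 67.689, -10.227], TCP at [0.237, -0.578, 0.223] pointing down, gripper open.
Joint ranges: [-176.69, 176.69], [-43.24, 126.21], [12.49, 139.97], [-82, 262], [0, 151.66], [-163.58, 163.58]. Speed limits (degrees/s): [159.86, 159.86, 180, 180, 180, 180].

## Interface

Orientations are given as a 3x3 rotation matrix whose columns are the frame's x, y, z axes.
In Python, from rig import bot gives the robot as it stands.
- The arm moves only by the tool carry_out, never from a script. Its arguments are lists of equal length, an entry for each row: "grip": the gripper's target within -1 to 1 (fully open at 1, half-way at 0, shut at -1); "slide": the shift along the tool's x, y, z in mm, a list of three; "twist": the turn, a rotation vector about the tool's x, y, z in rad, a list of three. In form: {"grip": [grip, ...], "slide": [[dx, dy, dz], ...], "twist": [[wx, wy, wz], ...]}. A call has 1 to 12 rows; each row shifts and turns the pose as measured when the row begins, along the tool's axes as they then stand; what a row does not reach is not made up. A row lasts 1/10 s, in which the tool goes at most 50 mm and 8.59 degrees, less where a joint would pass 70% of its speed; a pose out of reach is approached as far as the arm can. A call is refused whole if a number of a shift passes 50 or a number of a turn 0.15, either way. A call with a gripper value outside its range is refused whole. The fingers move at their own pace and stop on an object; the grip force is fixed at half the most. Time passes only in rows, so rows that do not move let the fingers close. It gives the time, the measured TCP pose, the force and the opening at its end, in the units of the state.
- bot.read_state(): the state, without advancing time (a new reading comes with each control period).
- bot.capture(name): name is "scene" or "top"; returns a dict with "color" (420x560x3 uint8, red, green, blue), "depth" (420x560 float32, m along the optical axis (not along the pixel's ray), 0 where there is no reading), "fx", "fy", "cx", "cy" (pixels), "position" and "rotation" of the camera in the world. Camera axes: x right, y up, looking along -z (the intrinsics and any distortion apply to the point x, -y, -z); pixel columns grow to the right and rows downward; lengths in m; the calibration is good to about 2 mm. A picture is of the moment at which its call begins.
- bot.hand_in(): hands the job in, once; it reports no verdict.
The state is a dict: "time_s": time; "joint_positions": joint angles; "qvel": joint speeds; "tau": joint torques, N m; "position": TCP position; "tcp_rot": TCP orientation; "force": force on the tool from outside, world axes, zero at the start; "moment": the same for the moment, N m; "opening": opening from 0.0 (shut) to 1.0 (fully open).
Only numpy, scipy, OpenCV 4.12 (cv2) and the standard library are available. Lean on these libraries where they do the work, as an engineer would, in place of code of your own. Each camera call takes 0.05 s, during which the arm holds its last target.

## Working session

There is one attempt and no reset: what is moved stays moved. The work goes in short steps, Python scripts to look and compute and a tool call to move; the robot and the scene stay as the last step left them, time stands still between calls to the robot, and variables do not carry over. Pictures are saved under pics/ and viewed, and the job is handed in when it is done.

Besides the shell and the picture viewer there is one more tool, called after "Call:" as name(argument=value, ...), one argument or row to a line, values as JSON. carry_out: Moves the arm, as the interface text tells. Its arguments: {"type":"object","properties":{"grip":{"type":"array"},"slide":{"type":"array"},"twist":{"type":"array"}},"required":["grip","slide","twist"]}

```bash
mkdir -p pics; ls; cat > h.py <<'E'
import numpy as np, cv2
from rig import bot
def cap(n,f):
    c=bot.capture(n); np.savez(f'pics/{f}.npz',**c)
    cv2.imwrite(f'pics/{f}.png',cv2.cvtColor(c['color'],cv2.COLOR_RGB2BGR)); return c
def ld(f): return dict(np.load(f'pics/{f}.npz'))
def crop(f,x0,y0,x1,y1,s,o):
    i=cv2.imread(f'pics/{f}.png')[y0:y1,x0:x1]; cv2.imwrite(f'pics/{o}.png',cv2.resize(i,None,fx=s,fy=s,interpolation=cv2.INTER_CUBIC))
def pw(c,u,v,z=None):
    d=np.array([(u-c['cx'])/c['fx'],-(v-c['cy'])/c['fy'],-1.])
    r=c['rotation']@d
    if z is None: t=c['depth'][int(round(v)),int(round(u))]
    else: t=(z-c['position'][2])/r[2]
    return c['position']+t*r
def proj(c,P):
    p=c['rotation'].T@(np.asarray(P)-c['position']); return c['cx']+c['fx']*p[0]/-p[2], c['cy']-c['fy']*p[1]/-p[2]
E
python3 - <<'E'
from h import *
for n in('scene','top'):
    c=cap(n,n+'0'); print({k:v for k,v in c.items() if k not in('color','depth')})
s=bot.read_state();print(s)
E
```

```text
pics
{'fx': 474.08166268344706, 'fy': 474.08166268344706, 'cx': 286.4310412685606, 'cy': 214.14999710696358, 'position': array([1.21448638, 0.11792051, 0.65360568]), 'rotation': array([[-0.07464825, -0.67172817,  0.73702707],
       [ 0.99698757, -0.03466556,  0.06938354],
       [-0.02105742,  0.73998619,  0.67229236]])}
{'fx': 441.03482775053465, 'fy': 441.03482775053465, 'cx': 279.1445921285998, 'cy': 213.2499649328302, 'position': array([0.4689562 , 0.04491141, 0.92723044]), 'rotation': array([[ 0.02908195,  0.993114  , -0.11348491],
       [-0.99956897,  0.02843762, -0.00729275],
       [-0.00401529,  0.11364809,  0.99351295]])}
{'time_s': 0.1, 'joint_positions': array([-7.79496804e+01,  3.02741851e+01,  8.21478657e+01,  2.73297813e-04,
        6.76895867e+01, -1.02281135e+01]), 'qvel': array([-0.0878359 , -0.15714615, -0.26606715,  0.02866145,  0.09246717,
       -0.05140308]), 'tau': array([-9.91870984e-04, -4.40986168e+01, -1.77150643e+01,  6.32880209e-02,
        5.33748942e-02, -5.58662884e-05]), 'position': array([ 0.23682509, -0.57769232,  0.22167018]), 'tcp_rot': array([[ 9.25353243e-01,  3.79105807e-01, -4.02461554e-04],
       [ 3.79105859e-01, -9.25351346e-01,  1.90642704e-03],
       [ 3.50319221e-04, -1.91669398e-03, -9.99998102e-01]]), 'force': array([ 0.34129122,  0.60282261, -0.2232408 ]), 'moment': array([ 0.02019521, -0.02567749, -0.01302062]), 'opening': 1.0023196669279217}
```

View pics/scene0.png

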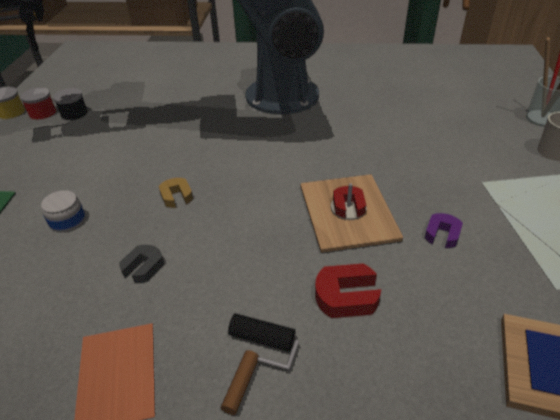

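View pics/top0.png

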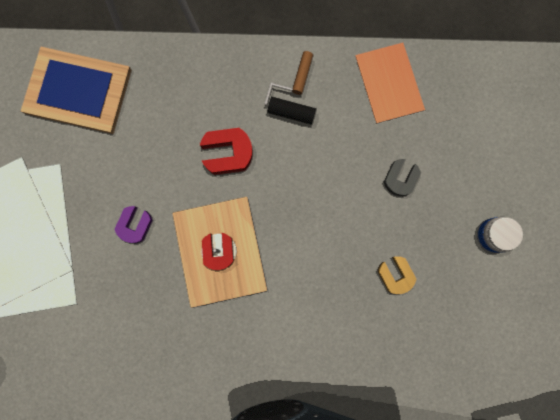

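Candidates in the top view are the red disc on the carrier plate (218,252), a larger loose red one (227,151) and a purple one (133,224). The red weight is the small one on the rod, at (218,252). The only yellow disc is at (398,275), and the dark steel twin is at (402,178). I'll check this in enlarged crops.

```bash
python3 - <<'E'
from h import *
crop('top0',165,190,275,310,5,'c1'); crop('top0',360,235,440,315,7,'c2')
a=cv2.imread('pics/c1.png');b=cv2.imread('pics/c2.png')
h=600
b=cv2.copyMakeBorder(b,0,h-b.shape[0],0,0,cv2.BORDER_CONSTANT)
a=cv2.resize(a,None,fx=.42,fy=.42) if False else a
cv2.imwrite('pics/c1.png',a)
crop('scene0',290,165,410,255,6,'c3')
E
```

```text
(no output)
```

View pics/c1.png

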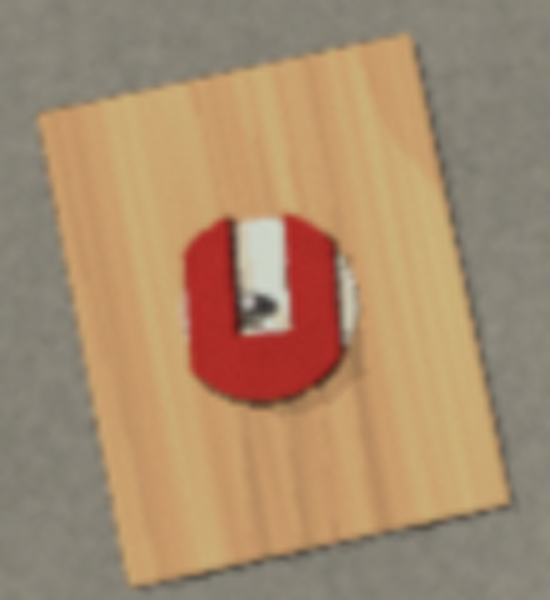

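View pics/c2.png

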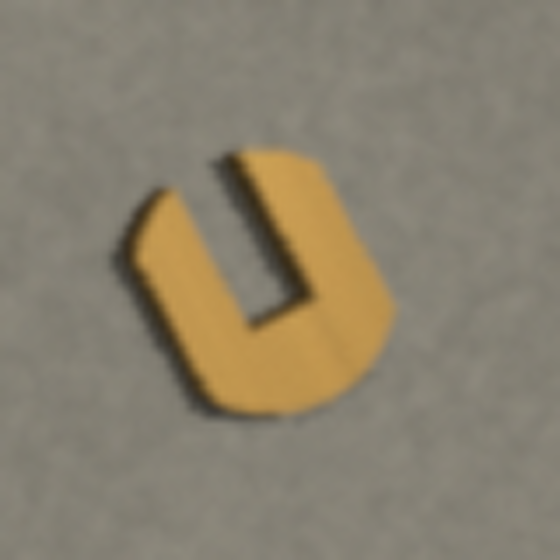

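View pics/c3.png

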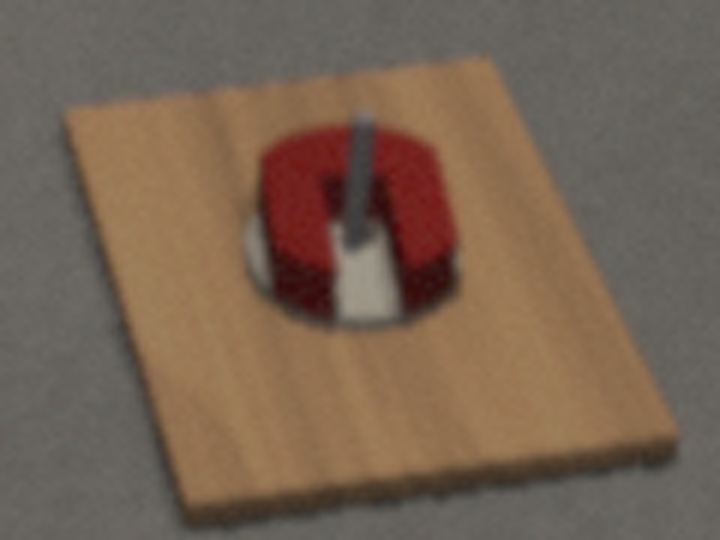

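```bash
cat > fit.py <<'E'
from h import *
from scipy.optimize import minimize
def shape():
    a=np.arcsin(30/38); b=np.arcsin(11/38)
    P=[(-11,11)]+[(38*np.cos(t),38*np.sin(t)) for t in np.linspace(b,a,10)]+[(38*np.cos(t),38*np.sin(t)) for t in np.linspace(np.pi-a,np.pi+a,30)]+[(38*np.cos(t),38*np.sin(t)) for t in np.linspace(-a,-b,10)]+[(-11,-11)]
    return np.array(P)/1e3
S=shape()
def fit(c,mask,z,p0,sc=6):
    # soft IoU, upsampled about the start
    u0,v0=proj(c,[p0[0],p0[1],z]); x0=int(u0)-40;y0=int(v0)-40
    m=cv2.resize(mask[y0:y0+80,x0:x0+80].astype(np.float32),None,fx=sc,fy=sc,interpolation=cv2.INTER_LINEAR)
    def ren(p):
        t=np.radians(p[2]);R=np.array([[np.cos(t),-np.sin(t)],[np.sin(t),np.cos(t)]])
        q=(R@S.T).T+p[:2]/1e3
        uv=np.array([proj(c,[a,b,z]) for a,b in q]); uv=(uv-[x0,y0]+.5)*sc-.5
        im=np.zeros_like(m); cv2.fillPoly(im,[np.round(uv*16).astype(np.int32)],1.,shift=4); return im
    def cost(p): 
        r=ren(p); return np.abs(r-m).sum()/m.sum()
    best=None
    for k in range(3):
        st=np.array([p0[0]*1e3,p0[1]*1e3,p0[2]]) if best is None else best.x
        best=minimize(cost,st,method='Nelder-Mead',options=dict(initial_simplex=st+np.array([[0,0,0],[6,0,0],[0,6,0],[0,0,15]])/(k+1),xatol=.02,fatol=1e-5))
    return best.x,best.fun
def masks(c,which):
    h=cv2.cvtColor(c['color'],cv2.COLOR_RGB2HSV).astype(int);H,Sa,V=h[...,0],h[...,1],h[...,2]
    if which=='brass': return (H>12)&(H<30)&(Sa>120)&(V>np.percentile(V[(H>12)&(H<30)&(Sa>120)],1))
    if which=='red': return ((H<8)|(H>172))&(Sa>150)
E
python3 - <<'E'
from fit import *
c=ld('top0')
h=cv2.cvtColor(c['color'],cv2.COLOR_RGB2HSV)
print(h[288,398],h[268,386],h[262,218],pw(c,398,288),pw(c,218,264),pw(c,190,280))
H,Sa,V=[h[...,i].astype(int) for i in range(3)]
b=(H>12)&(H<30)&(Sa>100)&(V>115); r=((H<8)|(H>172))&(Sa>150)&(V>110)
for n,m,z,uv in(('brass',b,.022,(398,275)),('red',r,.044,(218,252))):
    p=pw(c,*uv,z)
    for a in(0,30):print(n,fit(c,m,z,(p[0],p[1],a)))
# board corners from crop c1 (scale5, offset 165,190)
for q in((40,115),(410,35),(512,500),(133,585)):
    print(pw(c,165+(q[0]+.5)/5-.5,190+(q[1]+.5)/5-.5,.016))
E
```

```text
[ 19 150 190] [ 19 150 192] [  1 197 168] [ 0.42701494 -0.19327191  0.02246805] [0.46471954 0.17012411 0.04386036] [0.43039926 0.23004669 0.01531195]
brass (array([ 453.46534497, -191.87278636,   28.78860548]), np.float64(0.07536472380161285))
brass (array([ 453.47021174, -191.85046031,   28.8069653 ]), np.float64(0.07525988668203354))
red (array([491.26462824, 173.29927949,   6.02979462]), np.float64(0.08170574903488159))
red (array([491.26120225, 173.2710976 ,   6.02344906]), np.float64(0.08193393796682358))
[0.56805443 0.27337583 0.016     ]
[0.60609418 0.12058507 0.016     ]
[0.41567216 0.07180054 0.016     ]
[0.37707916 0.22468336 0.016     ]
```

The crops confirm it. The red weight sits on the rod, centre about (0.491, 0.173), with its slot at about 6° in the world frame, turned relative to the board. The brass weight is at about (0.4535, −0.192) with its slot at 28.8°, so its target heading is 186°. Moving above the brass now.

Call:
carry_out(
  grip=[1,1,1,1,1,1,1,1,1,1,1,1],
  slide=[
    [0,0,0],
    [35,-21,8],
    [35,-21,8],
    [35,-21,8],
    [35,-21,8],
    [35,-21,8],
    [35,-21,8],
    [35,-21,8],
    [35,-21,8],
    [35,-21,8],
    [35,-21,8],
    [0,0,0],
  ],
  twist=[
    [0,0,-0.113],
    [0,0,0],
    [0,0,0],
    [0,0,0],
    [0,0,0],
    [0,0,0],
    [0,0,0],
    [0,0,0],
    [0,0,0],
    [0,0,0],
    [0,0,0],
    [0,0,0],
  ],
)

```text
time_s: 1.3
position: [0.4456, -0.213, 0.1346]
tcp_rot: [[0.878, 0.479, -0.004], [0.479, -0.878, 0.003], [-0.002, -0.005, -1.0]]
force: [-0.8, 0.4, -0.0]
opening: 1.006
```

```bash
cat >> h.py <<'E'
def go(x,y,z,yang):
    s=bot.read_state();R=s['tcp_rot'];t=np.radians(yang)
    G=np.array([[-np.sin(t),np.cos(t),0],[np.cos(t),np.sin(t),0],[0,0,-1.]])  # x,y,z cols
    G[:,0]=np.cross(G[:,1],[0,0,-1.])
    print('t',s['time_s'],'pos',s['position'].round(4),'j',s['joint_positions'].round(1),'F',s['force'].round(1),'op',round(s['opening'],3))
    print('slide mm',(R.T@(np.array([x,y,z])-s['position'])*1e3).round(1),'twist',cv2.Rodrigues(R.T@G)[0].ravel().round(4),'yang',np.degrees(np.arctan2(R[1,1],R[0,1])).round(2))
E
python3 -c "
from h import *
go(.4535,-.192,.12,-61.2)"
```

```text
t 1.3 pos [ 0.4456 -0.213   0.1346] j [-38.5  28.2 105.4  -0.   46.8  22.8] F [-0.8  0.4 -0. ] op 1.006
slide mm [ 17.  -14.6  14.6] twist [-0.0049  0.0022 -0.0026] yang -61.35
```

Call:
carry_out(
  grip=[1,1,1,1],
  slide=[
    [17,-14.6,14],
    [0,0,30],
    [0,0,30],
    [0,0,0],
  ],
  twist=[
    [-0.005,0.002,-0.003],
    [0,0,0],
    [0,0,0],
    [0,0,0],
  ],
)

```text
time_s: 1.7
position: [0.4557, -0.1925, 0.0594]
tcp_rot: [[0.874, 0.486, 0.003], [0.486, -0.874, -0.004], [0.001, 0.005, -1.0]]
force: [-0.2, 0.3, 0.2]
opening: 1.0
```

```bash
python3 -c "
from h import *
go(.4535,-.192,.005,-61.2)
cap('top','top1');cap('scene','scene1')
crop('top1',320,200,480,340,5,'c4')
crop('scene1',100,100,260,230,5,'c5')"
```

```text
t 1.7 pos [ 0.4557 -0.1925  0.0594] j [-3.580e+01  3.600e+01  1.084e+02 -1.000e-01  3.530e+01  2.520e+01] F [-0.2  0.3  0.2] op 1.0
slide mm [-1.8 -1.8 54.4] twist [ 0.005 -0.001  0.005] yang -60.92
```

View pics/c5.png

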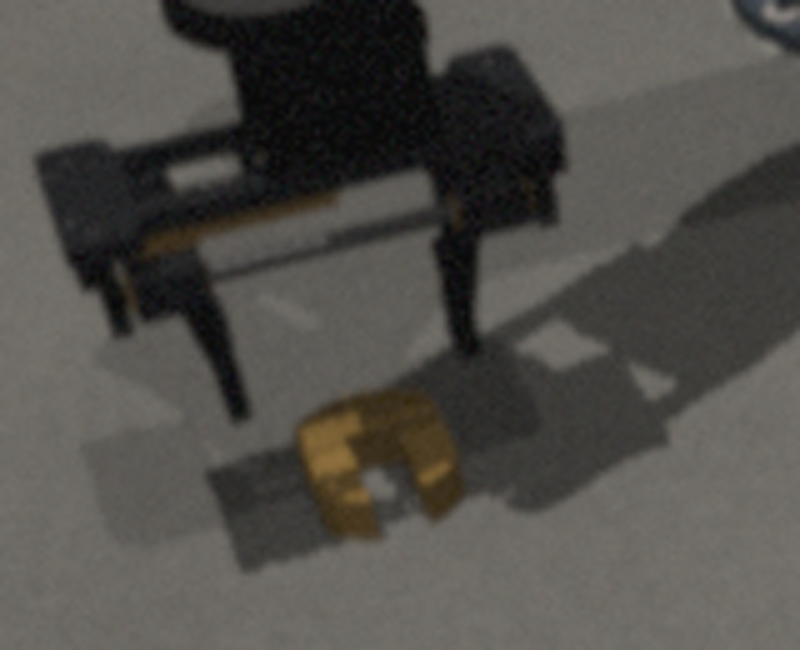

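The fingers straddle the brass: tips at about (236,415) and (470,350) in the crop, disc at (380,465). Going down.

Call:
carry_out(
  grip=[1,1,1,1,1],
  slide=[
    [-1.8,-1.8,20],
    [0,0,20],
    [0,0,8],
    [0,0,4],
    [0,0,0],
  ],
  twist=[
    [0.005,-0.001,0],
    [0,0,0],
    [0,0,0],
    [0,0,0],
    [0,0,0],
  ],
)

```text
time_s: 2.3
position: [0.4603, -0.1998, 0.0157]
tcp_rot: [[0.876, 0.483, 0.017], [0.483, -0.876, -0.013], [0.009, 0.02, -1.0]]
force: [-0.7, 0.3, 0.0]
opening: 0.999
```

```bash
python3 -c "
from h import *
go(.4535,-.192,.005,-61.2)
cap('scene','scene2')
crop('scene2',100,130,260,260,5,'c6')"
```

```text
t 2.3 pos [ 0.4603 -0.1998  0.0157] j [-36.2  41.1 109.   -0.   28.7  24.9] F [-0.7  0.3  0. ] op 0.999
slide mm [ -2.3 -10.3  10.5] twist [ 0.0196 -0.009   0.0014] yang -61.12
```

View pics/c6.png

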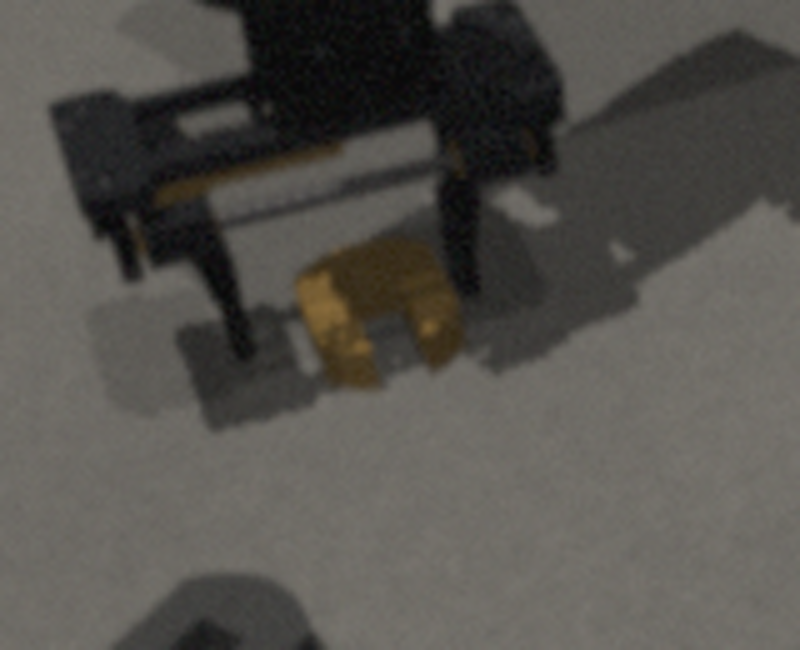

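The arm drifted about 10 mm along tool y and tilted about 1° on the way down. I'll correct that before the last bit of descent.

Call:
carry_out(
  grip=[1,1,1],
  slide=[
    [-2,-10,0],
    [0,0,0],
    [0,0,0],
  ],
  twist=[
    [0.0196,-0.009,0.001],
    [0,0,0],
    [0,0,0],
  ],
)

```text
time_s: 2.65
position: [0.4543, -0.192, 0.0178]
tcp_rot: [[0.876, 0.482, 0.002], [0.482, -0.876, -0.001], [0.001, 0.002, -1.0]]
force: [0.3, -0.2, -0.4]
opening: 1.002
```

```bash
python3 -c "
from h import *
go(.4535,-.192,.005,-61.2)"
```

```text
t 2.65 pos [ 0.4543 -0.192   0.0178] j [-35.9  40.7 109.4   0.   29.7  25.2] F [ 0.3 -0.2 -0.4] op 1.002
slide mm [-0.7 -0.4 12.8] twist [ 0.0019 -0.0009  0.0005] yang -61.17
```

Call:
carry_out(
  grip=[1,1,1,1],
  slide=[
    [-0.7,-0.4,5],
    [0,0,5],
    [0,0,3],
    [0,0,0],
  ],
  twist=[
    [0.002,-0.001,0],
    [0,0,0],
    [0,0,0],
    [0,0,0],
  ],
)

```text
time_s: 3.05
position: [0.4536, -0.1919, 0.004]
tcp_rot: [[0.876, 0.483, 0.0], [0.483, -0.876, -0.0], [0.0, 0.0, -1.0]]
force: [-0.3, 0.7, 0.4]
opening: 1.003
```

```bash
python3 -c "
from h import *
go(.4535,-.192,.005,-61.2)"
```

```text
t 3.05 pos [ 0.4536 -0.1919  0.004 ] j [-36.   42.4 109.6  -0.   28.1  25.2] F [-0.3  0.7  0.4] op 1.003
slide mm [-0.1 -0.  -1. ] twist [ 0.0003 -0.0001  0.0009] yang -61.15
```

Call:
carry_out(
  grip=[-1,-1,-1,-1,-1,-1,-1,-1],
  slide=[
    [0,0,0],
    [0,0,0],
    [0,0,0],
    [0,0,0],
    [0,0,0],
    [0,0,0],
    [0,0,0],
    [0,0,0],
  ],
  twist=[
    [0,0,0],
    [0,0,0],
    [0,0,0],
    [0,0,0],
    [0,0,0],
    [0,0,0],
    [0,0,0],
    [0,0,0],
  ],
)

```text
time_s: 3.85
position: [0.4534, -0.1919, 0.0036]
tcp_rot: [[0.876, 0.482, -0.0], [0.482, -0.876, 0.0], [-0.0, -0.0, -1.0]]
force: [-0.6, -0.7, -0.7]
opening: 0.684
```

```bash
python3 -c "
from h import *
go(.4535,-.192,.13,-61.2)"
```

```text
t 3.85 pos [ 0.4534 -0.1919  0.0036] j [-36.   42.4 109.6  -0.   28.1  25.2] F [-0.6 -0.7 -0.7] op 0.684
slide mm [-0.000e+00  1.000e-01 -1.264e+02] twist [-0.0003  0.0002  0.0008] yang -61.15
```

The opening of 0.684 × 87 mm ≈ 60 mm shows it is gripped on the flats. Lifting.

Call:
carry_out(
  grip=[-1,-1,-1,-1,-1,-1,-1,-1,-1,-1],
  slide=[
    [0,0,-5],
    [0,0,-10],
    [0,0,-15],
    [0,0,-18],
    [0,0,-18],
    [0,0,-18],
    [0,0,-18],
    [0,0,-15],
    [0,0,-8],
    [0,0,0],
  ],
  twist=[
    [0,0,0],
    [0,0,0],
    [0,0,0],
    [0,0,0],
    [0,0,0],
    [0,0,0],
    [0,0,0],
    [0,0,0],
    [0,0,0],
    [0,0,0],
  ],
)

```text
time_s: 4.85
position: [0.45, -0.1892, 0.1359]
tcp_rot: [[0.876, 0.483, -0.006], [0.483, -0.876, 0.004], [-0.003, -0.007, -1.0]]
force: [-0.4, -0.2, -4.3]
opening: 0.684
```

```bash
python3 -c "
from h import *
go(.4535,-.192,.13,-61.2)
cap('scene','scene3')
cap('top','top3')"
```

```text
t 4.85 pos [ 0.45   -0.1892  0.1359] j [-36.   27.7 106.    0.   46.7  25.2] F [-0.4 -0.2 -4.3] op 0.684
slide mm [1.8 4.2 5.8] twist [-0.0067  0.0031  0.0009] yang -61.15
```

View pics/scene3.png

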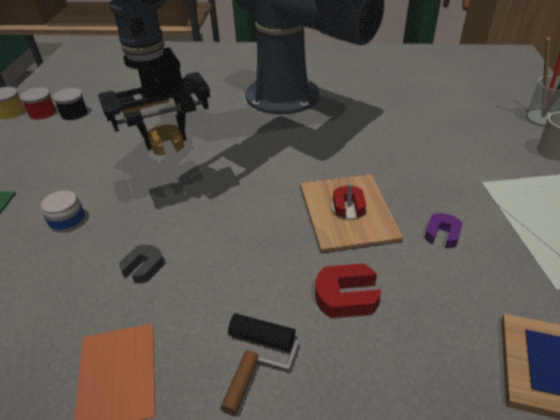

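Held: the wrist force shows −4.3 N, the weight of the brass. Moving towards the carrier.

Call:
carry_out(
  grip=[-1,-1,-1,-1,-1,-1,-1,-1,-1,-1,-1,-1],
  slide=[
    [10,-14,0],
    [19,-27,0],
    [19,-27,0],
    [19,-27,0],
    [19,-27,0],
    [19,-27,0],
    [19,-27,0],
    [19,-27,0],
    [19,-27,0],
    [19,-27,0],
    [10,-14,0],
    [0,0,0],
  ],
  twist=[
    [-0.006,0.003,0],
    [0,0,0],
    [0,0,0],
    [0,0,0],
    [0,0,0],
    [0,0,0],
    [0,0,0],
    [0,0,0],
    [0,0,0],
    [0,0,0],
    [0,0,0],
    [0,0,0],
  ],
)

```text
time_s: 6.15
position: [0.4819, 0.1522, 0.1232]
tcp_rot: [[0.878, 0.477, -0.024], [0.478, -0.879, 0.005], [-0.019, -0.015, -1.0]]
force: [-1.0, -1.1, -3.6]
opening: 0.684
```

Call:
carry_out(
  grip=[-1,-1,-1,-1,-1,-1,-1,-1,-1,-1],
  slide=[
    [0,0,0],
    [0,0,0],
    [0,0,0],
    [0,0,0],
    [0,0,0],
    [0,0,0],
    [0,0,0],
    [0,0,0],
    [0,0,0],
    [0,0,0],
  ],
  twist=[
    [0,0,-0.07],
    [0,0,-0.14],
    [0,0,-0.14],
    [0,0,-0.14],
    [0,0,-0.14],
    [0,0,-0.14],
    [0,0,-0.14],
    [0,0,-0.14],
    [0,0,-0.07],
    [0,0,0],
  ],
)

```text
time_s: 7.15
position: [0.4738, 0.1447, 0.1135]
tcp_rot: [[-0.091, 0.995, -0.048], [0.996, 0.091, -0.001], [0.004, -0.047, -0.999]]
force: [-0.1, -0.5, -4.0]
opening: 0.687
```

```bash
python3 -c "
from h import *
go(.4913,.173,.13,96)"
```

```text
t 7.15 pos [0.4738 0.1447 0.1135] j [  3.9  31.1 104.4   0.2  47.3  -1.4] F [-0.1 -0.5 -4. ] op 0.687
slide mm [ 26.6  19.2 -17.3] twist [-0.0342 -0.0405 -1.584 ] yang 5.23
```

Call:
carry_out(
  grip=[-1,-1,-1,-1,-1,-1,-1,-1,-1,-1,-1,-1],
  slide=[
    [0,0,-20],
    [0,0,0],
    [0,0,0],
    [0,0,0],
    [0,0,0],
    [0,0,0],
    [0,0,0],
    [0,0,0],
    [0,0,0],
    [0,0,0],
    [0,0,0],
    [0,0,0],
  ],
  twist=[
    [-0.047,-0.004,0],
    [0,0,-0.07],
    [0,0,-0.14],
    [0,0,-0.14],
    [0,0,-0.14],
    [0,0,-0.14],
    [0,0,-0.14],
    [0,0,-0.14],
    [0,0,-0.14],
    [0,0,-0.14],
    [0,0,-0.14],
    [0,0,0],
  ],
)

```text
time_s: 8.35
position: [0.4678, 0.1369, 0.1271]
tcp_rot: [[-0.992, 0.124, -0.019], [0.125, 0.992, -0.004], [0.019, -0.007, -1.0]]
force: [1.0, 0.1, -5.3]
opening: 0.685
```

```bash
python3 -c "
from h import *
go(.4913,.173,.13,96)"
```

```text
t 8.35 pos [0.4678 0.1369 0.1271] j [  3.3  28.8 106.   -0.2  46.3 -79.4] F [ 1.   0.1 -5.3] op 0.685
slide mm [-18.8  38.7  -3.5] twist [-0.0044 -0.0193 -0.2295] yang 82.85
```

Call:
carry_out(
  grip=[-1,-1,-1,-1,-1,-1],
  slide=[
    [0,0,0],
    [0,0,0],
    [-5,14,0],
    [-5,14,0],
    [-4,13,0],
    [0,0,0],
  ],
  twist=[
    [-0.002,-0.01,-0.115],
    [-0.002,-0.009,-0.115],
    [0,0,0],
    [0,0,0],
    [0,0,0],
    [0,0,0],
  ],
)

```text
time_s: 8.95
position: [0.4772, 0.18, 0.1252]
tcp_rot: [[-0.997, -0.081, -0.005], [-0.081, 0.997, -0.0], [0.005, 0.0, -1.0]]
force: [0.1, -0.4, -4.0]
opening: 0.685
```

```bash
python3 -c "
from h import *
go(.4913,.173,.13,96)
cap('scene','scene4');cap('top','top4')
crop('scene4',270,80,430,210,5,'c7')"
```

```text
t 8.95 pos [0.4772 0.18   0.1252] j [  8.1  30.  103.6   0.   46.7 -86.6] F [ 0.1 -0.4 -4. ] op 0.685
slide mm [-13.5  -8.1  -4.8] twist [ 0.0001 -0.0046 -0.024 ] yang 94.63
```

View pics/scene4.png

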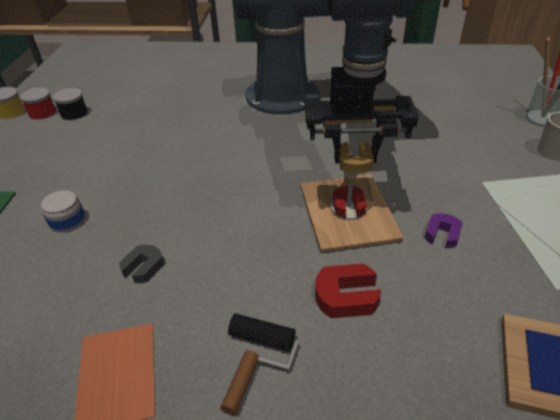

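View pics/c7.png

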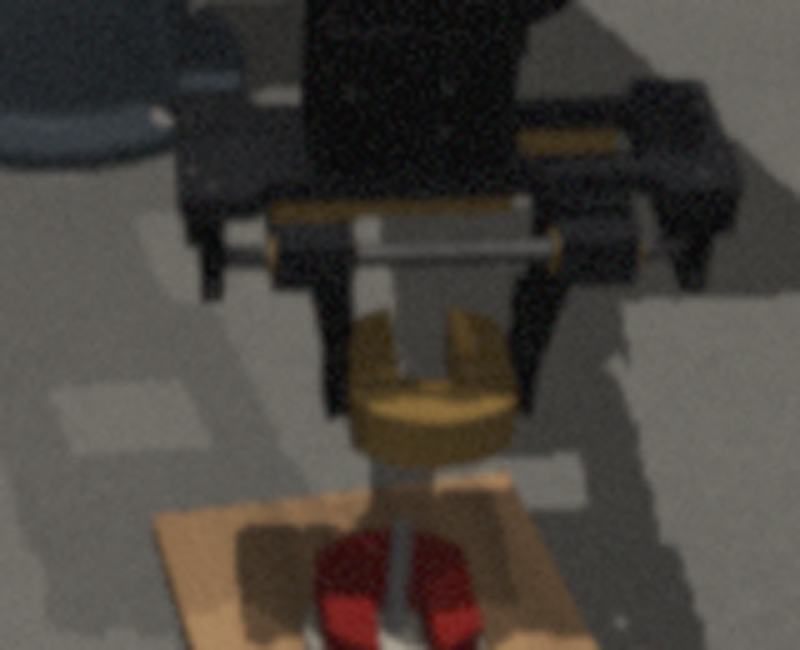

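The brass is held with its slot facing the robot, at about (356,155), above the rod. I'll cross-check the rod and red positions with the scene camera.

```bash
python3 - <<'E'
from fit import *
c=ld('scene0')
print('rodtip',pw(c,290+364.5/6-.5,165+112.5/6-.5,.078))
h=cv2.cvtColor(c['color'],cv2.COLOR_RGB2HSV);H,Sa,V=[h[...,i].astype(int) for i in range(3)]
print(h[188,345],h[212,342])
for th in(110,125,140):
    r=((H<8)|(H>172))&(Sa>130)&(V>th)
    print(fit(c,r,.044,(.491,.173,6)))
# plate ellipse check in top: red edges
b=ld('top0')
print('rod tip predicted px top',proj(b,[.4913,.173,.078]),'base',proj(b,[.4913,.173,.022]), 'scene tip',proj(c,[.4913,.173,.078]),proj(c,[.4913,.173,.022]))
crop('top0',195,230,240,275,13,'c8')
E
```

```text
rodtip [0.48833294 0.17536895 0.078     ]
[  2 190 117] [179 189  58]
(array([488.74598027, 175.93989936,   8.18901543]), np.float64(0.4136147201061249))
(array([474.77864615, 181.973645  ,  23.09179341]), np.float64(38.47042465209961))
(array([491., 173.,   6.]), np.float64(inf))
rod tip predicted px top (np.float64(214.60579201098636), np.float64(250.0453849193869)) base (np.float64(218.69283515800632), np.float64(250.8868498838997)) scene tip (np.float64(349.05411556035847), np.float64(184.17063175601118)) (np.float64(347.1684020862971), np.float64(205.9509147549934))fit.py:18: RuntimeWarning: divide by zero encountered in scalar divide
  r=ren(p); return np.abs(r-m).sum()/m.sum()
  np.max(np.abs(fsim[0] - fsim[1:])) <= fatol):
```

View pics/c8.png

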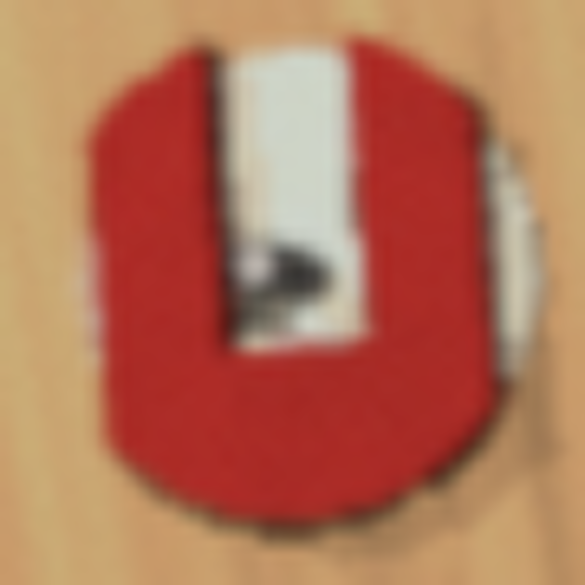

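The base and tip of the rod agree within about 1 px in the top view. The scene camera differs by 2–3 mm, which the ±7 mm slot clearance covers. I'll aim for (0.4905, 0.1735).

Call:
carry_out(
  grip=[-1,-1,-1,-1],
  slide=[
    [-12.7,-7.5,10],
    [0,0,10],
    [0,0,10],
    [0,0,0],
  ],
  twist=[
    [0,-0.005,-0.024],
    [0,0,0],
    [0,0,0],
    [0,0,0],
  ],
)

```text
time_s: 9.45
position: [0.4876, 0.1709, 0.0932]
tcp_rot: [[-0.995, -0.1, -0.005], [-0.1, 0.995, -0.002], [0.005, -0.001, -1.0]]
force: [0.1, 0.1, -4.3]
opening: 0.691
```

```bash
python3 -c "
from h import *
go(.4905,.1735,.09,96)"
```

```text
t 9.45 pos [0.4876 0.1709 0.0932] j [ 6.900e+00  3.360e+01  1.038e+02 -1.000e-01  4.290e+01 -8.870e+01] F [ 0.1  0.1 -4.3] op 0.691
slide mm [-3.2  2.3  3.1] twist [-0.0011 -0.005  -0.005 ] yang 95.71
```

Call:
carry_out(
  grip=[-1,-1,-1,-1],
  slide=[
    [-3.2,2.3,3],
    [0,0,4],
    [0,0,0],
    [0,0,0],
  ],
  twist=[
    [-0.001,-0.005,-0.005],
    [0,0,0],
    [0,0,0],
    [0,0,0],
  ],
)

```text
time_s: 9.85
position: [0.4894, 0.1738, 0.0854]
tcp_rot: [[-0.995, -0.104, -0.002], [-0.104, 0.995, -0.0], [0.002, 0.0, -1.0]]
force: [-0.2, 0.3, -3.4]
opening: 0.687
```

```bash
python3 -c "
from h import *
go(.4905,.1735,.05,96)
cap('scene','scene5');cap('top','top5')
crop('scene5',270,100,430,230,5,'c9')
crop('top5',140,180,300,310,5,'c10')"
```

```text
t 9.85 pos [0.4894 0.1738 0.0854] j [  7.2  34.4 103.9   0.   41.8 -88.7] F [-0.2  0.3 -3.4] op 0.687
slide mm [-1.1 -0.4 35.4] twist [ 0.0001 -0.0016 -0.001 ] yang 95.94
```

View pics/c9.png

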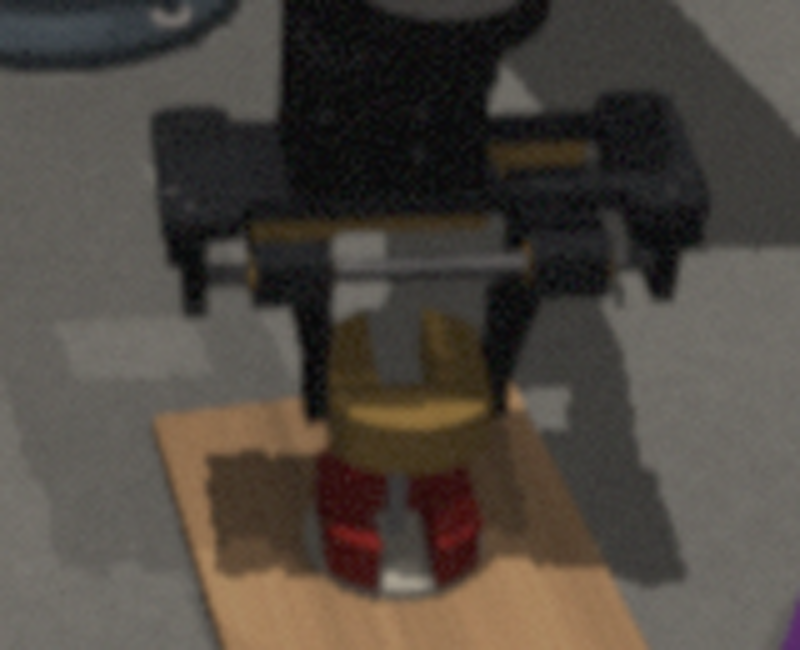

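View pics/c10.png

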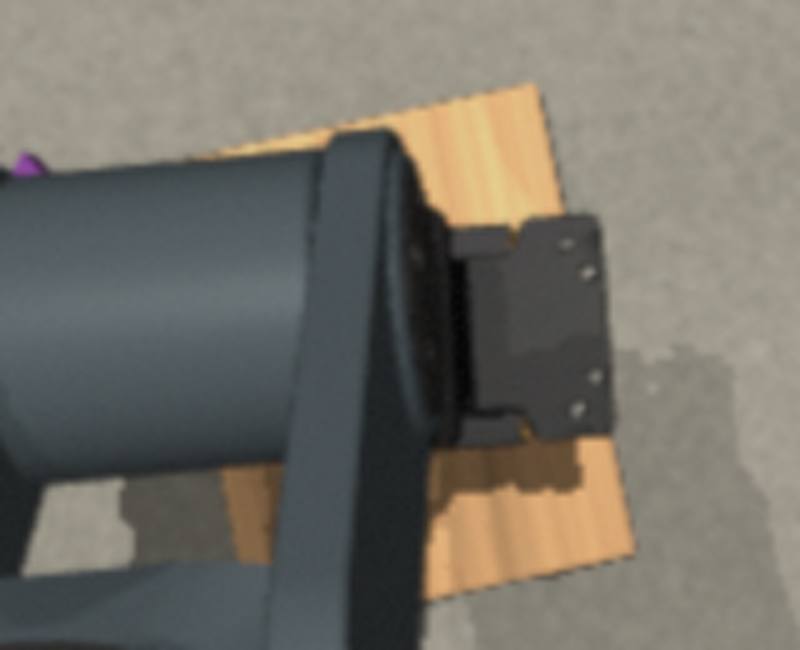

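The brass is lined up over the rod (brass centre u≈410, rod u≈398 in the crop, the difference being perspective). Descending in small steps.

Call:
carry_out(
  grip=[-1,-1,-1,-1,-1,-1],
  slide=[
    [-1,0,3],
    [0,0,4],
    [0,0,4],
    [0,0,4],
    [0,0,3],
    [0,0,0],
  ],
  twist=[
    [0,-0.001,0],
    [0,0,0],
    [0,0,0],
    [0,0,0],
    [0,0,0],
    [0,0,0],
  ],
)

```text
time_s: 10.55
position: [0.4909, 0.174, 0.0663]
tcp_rot: [[-0.995, -0.104, 0.0], [-0.104, 0.995, 0.0], [-0.0, 0.0, -1.0]]
force: [0.2, -0.4, -5.7]
opening: 0.687
```

```bash
python3 -c "
from h import *
go(.4905,.1735,.05,96)
cap('scene','scene6')
crop('scene6',270,120,430,230,5,'c11')"
```

```text
t 10.55 pos [0.4909 0.174  0.0663] j [  7.2  36.4 104.3   0.   39.2 -88.7] F [ 0.2 -0.4 -5.7] op 0.687
slide mm [ 0.4 -0.4 16.3] twist [ 0.0001  0.0005 -0.001 ] yang 95.95
```

View pics/c11.png

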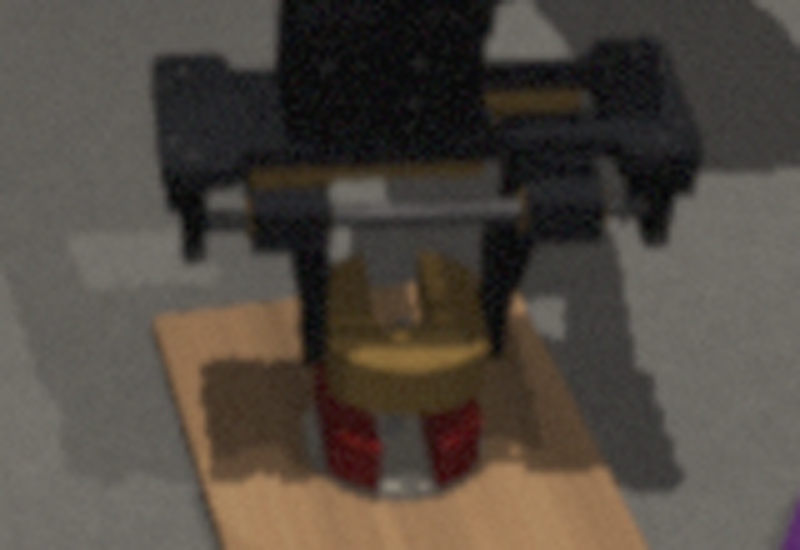

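The rod tip shows inside the brass slot at crop (402,322), centred and not touching. Continuing down.

Call:
carry_out(
  grip=[-1,-1,-1,-1,-1,-1],
  slide=[
    [0,0,4],
    [0,0,4],
    [0,0,3],
    [0,0,3],
    [0,0,1.5],
    [0,0,0],
  ],
  twist=[
    [0,0,0],
    [0,0,0],
    [0,0,0],
    [0,0,0],
    [0,0,0],
    [0,0,0],
  ],
)

```text
time_s: 11.2
position: [0.4913, 0.174, 0.0496]
tcp_rot: [[-0.995, -0.104, 0.001], [-0.104, 0.995, 0.0], [-0.001, 0.0, -1.0]]
force: [0.5, 0.0, -4.0]
opening: 0.686
```

```bash
python3 -c "
from h import *
go(.4905,.1735,.0476,96)
cap('scene','scene7')
crop('scene7',290,120,410,220,6,'c12')"
```

```text
t 11.2 pos [0.4913 0.174  0.0496] j [  7.2  38.2 104.7   0.   37.  -88.7] F [ 0.5  0.  -4. ] op 0.686
slide mm [ 0.8 -0.4  2. ] twist [ 0.0001  0.0011 -0.001 ] yang 95.94
```

View pics/c12.png

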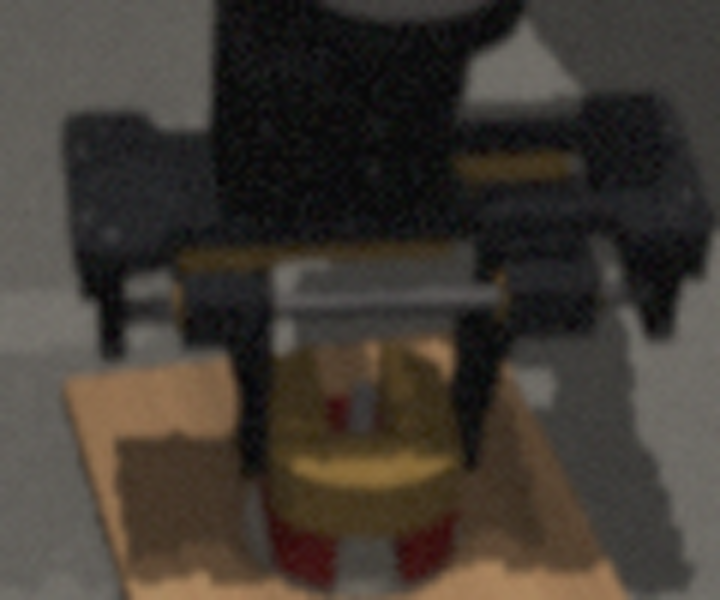

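The rod at (360,405) is inside the slot. About 2 mm remain to the red top, so I'll creep down and watch the force.

Call:
carry_out(
  grip=[-1,-1,-1,-1],
  slide=[
    [0,0,1],
    [0,0,1],
    [0,0,0],
    [0,0,0],
  ],
  twist=[
    [0,0,0],
    [0,0,0],
    [0,0,0],
    [0,0,0],
  ],
)

```text
time_s: 11.65
position: [0.4916, 0.1741, 0.0479]
tcp_rot: [[-0.995, -0.104, 0.002], [-0.104, 0.995, 0.0], [-0.002, 0.0, -1.0]]
force: [0.1, -0.2, -4.8]
opening: 0.686
```

Call:
carry_out(
  grip=[-1,-1,-1],
  slide=[
    [1,0,0.7],
    [0,0,0],
    [0,0,0],
  ],
  twist=[
    [0,0,0],
    [0,0,0],
    [0,0,0],
  ],
)

```text
time_s: 11.95
position: [0.4914, 0.1741, 0.0478]
tcp_rot: [[-0.995, -0.104, 0.004], [-0.104, 0.995, 0.001], [-0.004, 0.0, -1.0]]
force: [0.3, 0.2, -4.2]
opening: 0.683
```

Call:
carry_out(
  grip=[-1,-1,-1,-1],
  slide=[
    [0,0,1],
    [0,0,1],
    [0,0,0],
    [0,0,0],
  ],
  twist=[
    [0,0.004,0],
    [0,0,0],
    [0,0,0],
    [0,0,0],
  ],
)

```text
time_s: 12.35
position: [0.4913, 0.1741, 0.0478]
tcp_rot: [[-0.995, -0.104, 0.0], [-0.104, 0.995, 0.0], [-0.0, 0.0, -1.0]]
force: [0.0, 0.4, -4.7]
opening: 0.686
```

Call:
carry_out(
  grip=[-1,-1],
  slide=[
    [0,0,1.5],
    [0,0,1.5],
  ],
  twist=[
    [0,0,0],
    [0,0,0],
  ],
)

```text
time_s: 12.55
position: [0.4913, 0.1741, 0.0475]
tcp_rot: [[-0.995, -0.104, 0.001], [-0.104, 0.995, -0.0], [-0.001, -0.0, -1.0]]
force: [-2.7, -1.3, 14.8]
opening: 0.686
```

A downward push now reads +15 N at z = 47.5 mm, against 47.6 mm expected, so the brass is seated on the red one. Easing off and releasing.

Call:
carry_out(
  grip=[-1,-1,0.5,0.7,1,1,1,1],
  slide=[
    [0,0,0],
    [0,0,0],
    [0,0,0],
    [0,0,0],
    [0,0,0],
    [0,0,0],
    [0,0,0],
    [0,0,0],
  ],
  twist=[
    [0,0,0],
    [0,0,0],
    [0,0,0],
    [0,0,0],
    [0,0,0],
    [0,0,0],
    [0,0,0],
    [0,0,0],
  ],
)

```text
time_s: 13.35
position: [0.4929, 0.1743, 0.0478]
tcp_rot: [[-0.995, -0.104, 0.004], [-0.104, 0.995, 0.0], [-0.004, -0.0, -1.0]]
force: [-0.9, 0.1, -0.4]
opening: 0.989
```

```bash
python3 -c "
from h import *
go(.4913,.174,.15,96)
cap('scene','scene8')
crop('scene8',290,120,410,220,6,'c13')"
```

```text
t 13.35 pos [0.4929 0.1743 0.0478] j [  7.2  38.4 104.6  -0.   36.7 -88.7] F [-0.9  0.1 -0.4] op 0.989
slide mm [ 1.200e+00 -1.000e-01 -1.022e+02] twist [-0.0001  0.0036 -0.0005] yang 95.97
```

View pics/c13.png

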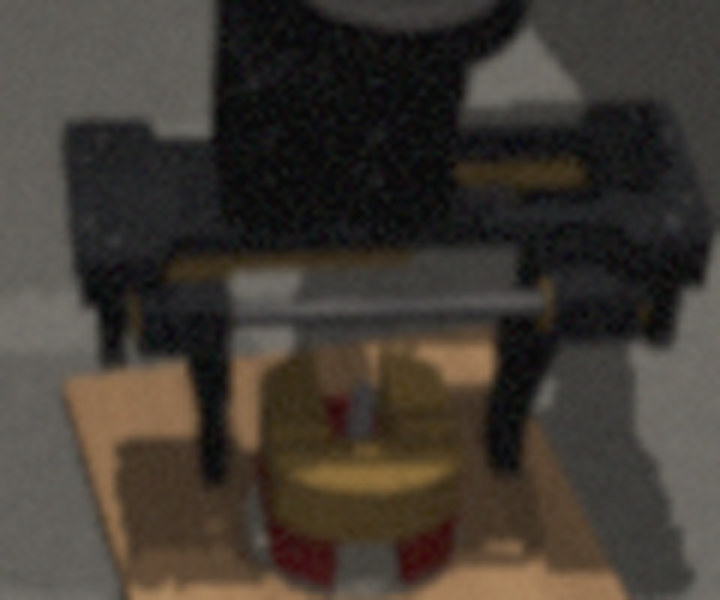

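Both fingers are clear, at (215,470) and (505,460), and the force is about 0. Going up and off to the side for a clear top view.

Call:
carry_out(
  grip=[1,1,1,1,1,1,1,1,1,1],
  slide=[
    [0,0,-4],
    [0,0,-8],
    [0,0,-12],
    [0,0,-15],
    [0,0,-20],
    [0,0,-20],
    [0,0,-20],
    [0,0,-20],
    [0,0,-10],
    [0,0,0],
  ],
  twist=[
    [0,0.003,0],
    [0,0,0],
    [0,0,0],
    [0,0,0],
    [0,0,0],
    [0,0,0],
    [0,0,0],
    [0,0,0],
    [0,0,0],
    [0,0,0],
  ],
)

```text
time_s: 14.4
position: [0.493, 0.1744, 0.1892]
tcp_rot: [[-0.995, -0.104, 0.006], [-0.104, 0.995, 0.001], [-0.006, 0.0, -1.0]]
force: [0.1, -0.1, -0.7]
opening: 1.001
```

Call:
carry_out(
  grip=[1,1,1,1,1,1,1,1,1],
  slide=[
    [0,-20,0],
    [0,-35,0],
    [0,-35,0],
    [0,-35,0],
    [0,-35,0],
    [0,-35,0],
    [0,-35,0],
    [0,-25,0],
    [0,0,0],
  ],
  twist=[
    [0,0,0],
    [0,0,0],
    [0,0,0],
    [0,0,0],
    [0,0,0],
    [0,0,0],
    [0,0,0],
    [0,0,0],
    [0,0,0],
  ],
)

```text
time_s: 15.3
position: [0.5172, -0.0869, 0.1839]
tcp_rot: [[-0.994, -0.108, -0.002], [-0.108, 0.994, 0.003], [0.002, 0.004, -1.0]]
force: [-0.3, 0.2, -0.1]
opening: 1.002
```

```bash
python3 - <<'E'
from fit import *
go(.4913,.174,.15,96)
c=cap('top','top9');cap('scene','scene9')
crop('top9',165,190,275,310,5,'c14');crop('scene9',290,165,410,255,6,'c15')
h=cv2.cvtColor(c['color'],cv2.COLOR_RGB2HSV);H,Sa,V=[h[...,i].astype(int) for i in range(3)]
b=(H>12)&(H<30)&(Sa>140)&(V>100)
b=b&(c['depth']>0)&(c['depth']<.875)
print(b[215:285,190:250].sum())
print(fit(c,b,.066,(.4913,.1735,186)))
print(pw(c,218,265),pw(c,228,258),pw(c,205,258))
E
```

```text
t 15.3 pos [ 0.5172 -0.0869  0.1839] j [ -21.8   25.6   98.7    0.2   55.9 -118.1] F [-0.3  0.2 -0.1] op 1.002
slide mm [ -2.5 262.1  34.8] twist [ 0.0035 -0.0016  0.0038] yang 96.22
769
(array([491.52758566, 171.76825381, 185.82334579]), np.float64(0.08943793922662735))
[0.462733   0.17025524 0.04230861] [0.47696547 0.14803394 0.06625366] [0.47566767 0.19275462 0.06617343]
```

View pics/c14.png

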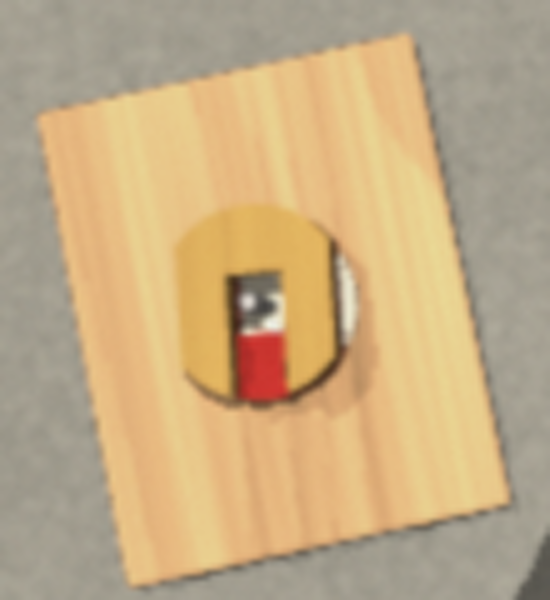

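View pics/c15.png

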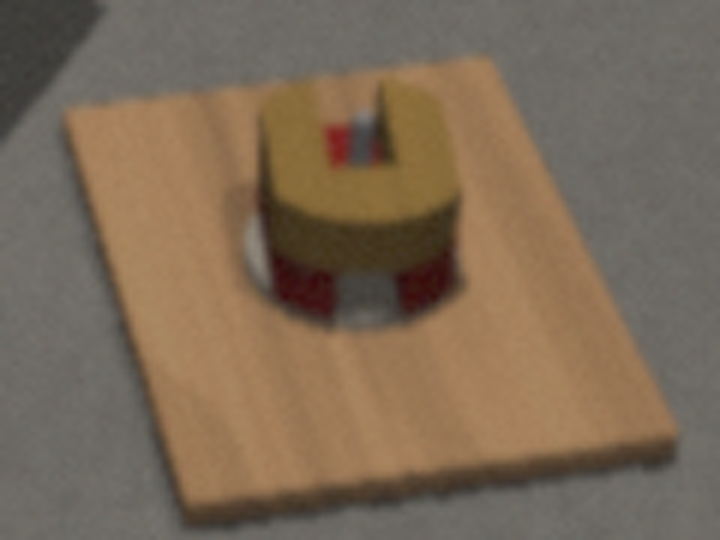

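The brass lies flat on the red one (top at 66 mm on both sides). The rod is in its slot at (258,300) in the top crop, and the slot faces 185.8° against red's 6°. Handing in.

```bash
python3 -c "
from h import *
s=bot.read_state();print(s['time_s'],s['force'].round(1),abs(s['qvel']).max().round(2));print(bot.hand_in())"
```

```text
15.4 [-0.2  0.3 -0.1] 1.95
the job is handed in; nothing more can be done
None
```

I set the brass weight flat on the red weight, rod in its slot, turned its slot the opposite way to the red one's, let go and handed in at 15.4 s.

**Last checks, all passed:**
- **Flat:** the brass top measured 66 mm above the table on both sides, as expected.
- **Slot direction:** the brass slot faces 185.8°, against the red one's 6.0°, so they are opposite to within about 0.2°.
- **Centring:** the brass centre is at (0.4915, 0.1718), about 1.5 mm from where the red one measured at the start.
- **Arm:** it stands open about 0.26 m away with about 0 N on the wrist.

**Disagreement:** the scene camera put the rod 2–3 mm away from the top camera's reading, within the ±7 mm slot clearance. The wrist force did not show contact while I crept down. A firmer push gave about +15 N at the expected height, which confirmed the brass was seated.

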